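Adjust the spring balance with its check weight

ROBOT

A 7-joint arm with a two-finger parallel gripper is mounted at the origin on a cart in front of the work surface, level with it; the furniture and walls round the work are solid. World frame = base frame: x ahead of the robot, y to its left, z up, the work surface at z = 0. Lengths are in m, angles in rad, forces in N, time in s.
With the tool pointing down it reaches from about 0.4 to 0.85 m from the base axis. Payload 10.4 kg.
Tool frame: the origin (TCP) lies at the very end of the fingers, on their centre line; the grasp point (between the pads) lies 19 mm behind it; z points along the fingers, y is the line along which they close (so a half turn about z gives the same grasp; the last joint's range is limited). The gripper opens to 87 mm and grips with 3 to 60 N. Pads are 19 mm wide; open, the fingers measure 117 mm over their backs; the gripper's body (75 mm by 190 mm) begins 51 mm behind the grasp point.
Start: joints at [1.241, 0.332, -0.065, 1.46, 0.022, 1.35, -0.088], TCP at [0.189, -0.596, 0.223] pointing down, gripper open.
Joint ranges: [-2.6, 2.6], [-0.5, 2.12], [-1.47, 1.34], [0.16, 2.42], [-1.27, 4.41], [0.06, 2.06], [-2.6, 2.6]. Speed limits (rad/s): [2.22, 2.22, 2.79, 2.79, 3.14, 3.14, 3.14].

INTERFACE

Orientations are given as a unit quaternion [x, y, z, w].
In Python, from bench import r gives the robot as it stands.
- The arm moves only by the shell command python3 -m crank 'ROWS' [FORCE]. ROWS is JSON, a list that holds one entry, the list of rows, each a list of 5 numbers: the shift along the tool's x, y, z in mm, then the turn about the tool's z in degrees, then the opening, from -1 (shut) to 1 (fully open). A call has 1 to 20 rows; each row is the pose to reach, as a shift and turn from the pose commanded when the call began, along the tool's axes at that moment; what a row does not reach only later rows make up. A row lasts 1/10 s, in which the tool goes at most 50 mm and 8.59 degrees, less where a joint would pass 70% of its speed; a pose out of reach is approached as far as the arm can. A call with a gripper value outside its range is refused whole. The fingers move at their own pace and stop on an object; FORCE is the grip in N (left out, the last holds). Time passes only in rows, so rows that repeat a pose let the fingers close. It gives the time, the measured TCP pose, the force, the opening and the grip force at its end, in the units of the state.
- r.read_state(): the state, without advancing time (a new reading comes with each control period).
- r.camera(name): name is "scene" or "top" or "wrist"; returns a dict with "image" (480x640x3 uint8, red, green, blue), "vfov" (degrees; the focal length in pixels is half the picture's height over the tangent of half this angle, whatever the lens; pixels are square), "cx", "cy" (the principal point, pixels), "k1" (the pictures are not rectified: a ray, as slopes to the right and down, at radius r is drawn at 1 + k1 r^2 times it, then the intrinsics apply), "eye" and "attitude" of the camera in the world. Camera axes: x right, y down, z forward; pixel columns grow to the right and rows downward; lengths in m; the calibration is good to about 2 mm. A picture is of the moment at which its call begins. There is no depth.
- r.close_job(): hands the job in; it is judged then, once.
The state is a dict: "time": time; "joint_positions": joint angles; "joint_vel": joint speeds; "joint_torque": joint torques, N m; "ee_pos": TCP position; "eef_rot": TCP orientation; "ft_force": force on the tool from outside, world axes, zero at the start; "torque": the same for the moment, N m; "width": finger opening in m; "grip_force": force on a finger pad.
Only numpy, scipy, OpenCV 4.12 (cv2) and the standard library are available. Lean on these libraries where they do the work, as an engineer would, in place of code of your own. Each camera call takes 0.05 s, during which the arm holds its last target. There are 200 camera calls.

TASK

Set the green spring balance with its check weight: put the brass check weight that stands between the two vials gently upright in the middle of the balance's pan and let go of it, which moves the black needle. Then turn the black knob on the sloping front little by little until the tip of the red pointer (not the blue one) lines up with the tip of the black needle, and let go with the weight left on the pan. Do not knock over or push aside the vials or the water bottle.

Things in the scene. Friction and masses are not known exactly. Their poses are not given: they have to be found in the camera images.
- balance: the green spring balance, fixed to the bench, 214 mm deep (its x, front at x = -100 mm), 180 mm wide (its y), 113 mm high at the back; origin at bench level. Its front faces -x. The front slopes 40 degrees from the horizontal (rising from 22 mm high at the front edge to 112 mm), so that its outward normal in this frame is (-0.643, 0, 0.766). It stands at a different place and yaw (up to 0.35 rad) each time
- knob_grip (a point): the centre of the black fluted round knob (40 mm across, 30 mm tall along its axis) on the upper half of the sloping front. Its axis is the slope's normal, 40 degrees from vertical toward the balance's front; this point is on the axis, 27 mm out from the slope; the knob occupies 12 to 42 mm out from the slope and a thin metal stem is below it. z of this point points out along the axis
- knob (a joint): angle of the knob in rad, positive anticlockwise for someone facing it (right-handed about the outward normal). It starts near 0, is limited to -6 and 6, turns easily (0.05 N m) and stays where it is left. Each rad moves the red and the blue pointer together 12 mm toward the balance's +y (left as seen from the robot); clockwise moves them right
- pan (a joint): downward travel of the sprung pan in m, 0 when empty, at most 0.028. The spring is about 320 N/m: the check weight lowers it about 13 to 18 mm, and every mm lowered moves the black needle 2 mm toward the balance's -y; it settles in about 0.5 s
- pan_top (a point): centre of the upper face of the round flat steel pan, 90 mm across with no rim, on a column on the back part of the balance, 158 mm above the bench when empty, 60 mm behind the balance's origin along its x; moves with the pan
- needle_tip (a point): tip (lower end) of the black needle, 2 mm wide and 22 mm long, which runs along the balance's y over the white scale on the lower part of the sloping front, moved by the pan alone. With the pan empty it is 31 mm left (+y) of the balance's middle, with the check weight on near the middle. Needle and pointers are thin (less than 4 mm above the slope) and cannot be gripped or pushed
- red_pointer_tip (a point): upper tip of the red pointer, 8 mm wide, at the lower edge of the white scale, moved along the balance's y by the knob alone; its frame is parallel to the balance's. It is right when its tip and the needle's tip have the same place along y of this frame (along its x and z they differ by a few mm at most)
- blue_pointer_tip (a point): the same for the blue pointer, which is for another weight, moves along with the red one and does not count; at the start the two stand one left and one right of the balance's middle, either way round, 14 to 31 mm from it
- weight_center (a point): centre of the brass check weight, half-way up: a cylinder 38 mm across and 50 mm tall in all, narrowed to a button above 33 mm; about 0.5 kg. Stands upright on the bench, its round body is best gripped at half height
- red_vial_center (a point): centre of the glass vial with red cap, 28 mm across, 65 mm tall, standing 49 to 55 mm (centres) beside the check weight; loose, leave alone
- black_vial_center (a point): centre of the glass vial with black cap, 24 mm across, 57 mm tall, standing on the opposite side of the check weight at 49 to 55 mm (so the fingers fit on the two free sides); loose, leave alone
- bottle_center (a point): centre of the plastic water bottle, 64 mm across, 188 mm tall, standing loose between the check weight and the balance; leave alone
There are look-alikes about, which are no part of the job. Leave any pink look-alike of the part that bears weight_center alone.

How it is judged:
By the outcome, as a careful person would: the job done as asked, in the order asked, and still so for the second after the job is handed in, with the robot touching nothing.
It also fails if it takes over 58 s, if anything falls off the work surface, if the arm or the gripper's body presses on something with over 40 N, if the wrist force passes 120 N, or if a joint passes its speed limit or range.

## Working session

There is one attempt and no reset: what is moved stays moved. The work goes in short steps, Python scripts to look and compute and a shell command to move; the robot and the scene stay as the last step left them, time stands still between calls to the robot, and variables do not carry over. Pictures are saved under pics/ and viewed, at most 10 in all, crops included, and the job is handed in when it is done.

```bash
mkdir -p pics; ls; cat > h.py <<'E'
import numpy as np, cv2, json
from bench import r
from scipy.spatial.transform import Rotation as R
def rot(a):
    a=np.array(a,float)
    return R.from_quat(a).as_matrix() if a.size==4 else a.reshape(3,3)
def K(c):
    f=240/np.tan(np.radians(c["vfov"])/2)
    return np.array([[f,0,c["cx"]],[0,f,c["cy"]],[0,0,1.]]), np.array([c["k1"],0,0,0,0.])
def ray(c,uv):
    k,d=K(c); p=cv2.undistortPointsIter(np.array([[uv]],float),k,d,None,None,(3,50,1e-10))[0,0]
    v=rot(c["attitude"])@np.array([p[0],p[1],1]); return np.array(c["eye"]),v/np.linalg.norm(v)
def onplane(c,uv,p0,n=(0,0,1)):
    e,v=ray(c,uv); n=np.array(n); return e+v*(np.dot(np.array(p0)-e,n)/np.dot(v,n))
def onz(c,uv,z): return onplane(c,uv,(0,0,z))
def proj(c,P):
    k,d=K(c); A=rot(c["attitude"]); q=(np.atleast_2d(P)-np.array(c["eye"]))@A
    return cv2.projectPoints(q,np.zeros(3),np.zeros(3),k,d)[0][:,0]
def snap(name,fn):
    c=r.camera(name); cv2.imwrite("pics/"+fn,cv2.cvtColor(np.array(c["image"]),cv2.COLOR_RGB2BGR))
    np.save("pics/"+fn+".npy",c,allow_pickle=True); return c
def load(fn): return np.load("pics/"+fn+".npy",allow_pickle=True).item()
E
python3 - <<'E'
from h import *
for n in("scene","top","wrist"):
    c=snap(n,n+"0.png"); print(n,{k:v for k,v in c.items() if k!="image"})
s=r.read_state();print(s["ee_pos"],s["eef_rot"],s["width"],s["time"])
E
```

```text
pics
scene {'vfov': 44.61217256363535, 'cx': 327.3580772309043, 'cy': 232.73199065452943, 'k1': 0.057347233753689365, 'eye': array([0.0336959 , 0.45614264, 0.88568982]), 'attitude': array([-0.36970238,  0.85015766, -0.34565973,  0.1451601 ])}
top {'vfov': 48.574232120565924, 'cx': 314.5088944085952, 'cy': 229.07960190638002, 'k1': 0.0031461818174994037, 'eye': array([ 0.4656515 , -0.07281402,  1.17966716]), 'attitude': array([ 0.70838228, -0.70513852,  0.01985326, -0.02408466])}
wrist {'vfov': 66.4535617501612, 'cx': 321.46756128510145, 'cy': 244.30532421974743, 'k1': -0.06756623050119959, 'eye': array([ 0.26113738, -0.57243964,  0.38296342]), 'attitude': array([ 0.79895537, -0.58514384, -0.08213827,  0.11193885])}
[ 0.18865553 -0.59556065  0.22196386] [ 9.88257752e-01  1.52795129e-01 -1.04393700e-04 -5.02326180e-04] 0.08738548797839564 0.15
```

View pics/top0.png

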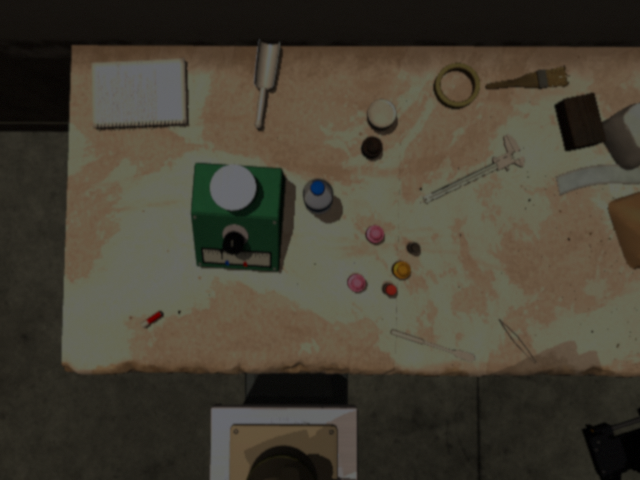

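View pics/scene0.png

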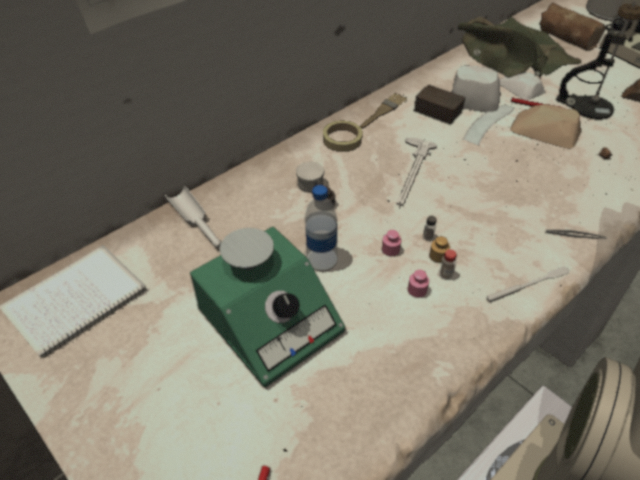

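Top view: balance around (238,215) with pan (233,188) and knob (235,242), bottle (318,193), check weight (402,270) between black vial (413,248) and red vial (391,290), pink look-alikes at (375,233) and (357,282). In the scene view the weight is at (440,248), the red pointer at (310,340), the blue one at (292,352).

```bash
python3 - <<'E'
from h import *
t=load("top0.png");s=load("scene0.png")
def cent(c,box,lo,hi,name,pr=True):
    u0,u1,v0,v1=box; hsv=cv2.cvtColor(np.array(c["image"]),cv2.COLOR_RGB2HSV)
    m=cv2.inRange(hsv,lo,hi); mm=np.zeros_like(m); mm[v0:v1,u0:u1]=m[v0:v1,u0:u1]
    n,l,st,ce=cv2.connectedComponentsWithStats(mm)
    i=1+np.argmax(st[1:,4]); 
    if pr: print(name,ce[i].round(1),st[i])
    return ce[i],(l==i).astype(np.uint8)
w,_=cent(t,(390,415,258,284),(10,140,60),(25,255,255),"w top"); 
ws,_=cent(s,(425,455,232,266),(10,140,60),(25,255,255),"w scene")
print("w@z.04",onz(t,w,.035),onz(s,ws,.025), "wscene proj",proj(s,onz(t,w,.035)))
b,_=cent(t,(408,422,238,258),(0,0,0),(180,255,60),"black"); print(onz(t,b,.05))
rv,_=cent(t,(380,400,280,300),(0,170,60),(8,255,255),"red"); print(onz(t,rv,.06))
bt,_=cent(t,(300,340,170,215),(100,150,50),(125,255,255),"bottle"); print(onz(t,bt,.185))
pan,_=cent(t,(200,265,160,215),(0,0,110),(180,60,255),"pan");P=onz(t,pan,.158);print("pan",P)
ps,_=cent(s,(210,280,225,280),(0,0,100),(180,60,255),"pan s");print(onz(s,ps,.158))
g,m=cent(t,(180,300,150,285),(60,120,20),(90,255,255),"green")
cs=cv2.findContours(m,0,2)[0];cs=max(cs,key=cv2.contourArea);h=cv2.convexHull(cs)
q=cv2.approxPolyDP(h,5,True)[:,0];print(q)
for p in q: print(p,onz(t,p,.113).round(4),onz(t,p,.022).round(4))
g,m=cent(s,(170,360,210,400),(60,100,20),(90,255,255),"green s")
cs=max(cv2.findContours(m,0,2)[0],key=cv2.contourArea);q=cv2.approxPolyDP(cv2.convexHull(cs),5,True)[:,0]
for p in q: print(p,onz(s,p,.113).round(4),onz(s,p,.022).round(4),onz(s,p,0).round(4))
k,_=cent(t,(220,250,230,258),(0,0,0),(180,255,45),"knob")
im=cv2.cvtColor(np.array(s["image"]),cv2.COLOR_RGB2BGR)[260:390,240:360]
im2=cv2.cvtColor(np.array(t["image"]),cv2.COLOR_RGB2BGR)[225:310,190:440]
a=cv2.resize(im,None,fx=4,fy=4,interpolation=2)
cv2.imwrite("pics/crop.png",a)
E
```

```text
w top [401.6 269.6] [394 261  17  18 248]
w scene [442. 247.] [442 247   1   1   1]
w@z.04 [ 0.45058635 -0.25291984  0.035     ] [ 0.45073951 -0.26030077  0.025     ] wscene proj [[440.44110516 245.48141404]]
black [413.6 248.6] [408 243  12  13 132]
[ 0.49536916 -0.27617764  0.05      ]
red [390.6 289.5] [386 285  10  10  81]
[ 0.4092733 -0.2256798  0.06     ]
bottle [317.2 187.3] [311 181  13  14 146]
[ 0.60639959 -0.07139956  0.185     ]Traceback (most recent call last):
  File "<stdin>", line 16, in <module>
  File "<stdin>", line 7, in cent
    return _wrapfunc(a, 'argmax', axis=axis, out=out, **kwds)
    return bound(*args, **kwds)
ValueError: attempt to get argmax of an empty sequence
```

```bash
python3 - <<'E'
from h import *
t=load("top0.png");s=load("scene0.png")
H=lambda c:cv2.cvtColor(np.array(c["image"]),cv2.COLOR_RGB2HSV)
print(H(t)[188,233],H(t)[188,205],H(t)[242,235],H(s)[248,248],H(s)[285,220],H(s)[248,440])
def big(c,box,lo,hi,name):
    u0,u1,v0,v1=box; m=cv2.inRange(H(c),lo,hi); mm=np.zeros_like(m); mm[v0:v1,u0:u1]=m[v0:v1,u0:u1]
    n,l,st,ce=cv2.connectedComponentsWithStats(mm)
    if n<2: print(name,"none");return None,None
    i=1+np.argmax(st[1:,4]);print(name,ce[i].round(1),st[i]);return ce[i],(l==i).astype(np.uint8)
v=H(t)[188,233];lo=(0,0,int(v[2]*.7))
pan,_=big(t,(200,265,160,215),lo,(180,90,255),"pan");P=onz(t,pan,.158);print("pan",P)
v=H(s)[248,248]
ps,_=big(s,(210,280,225,280),(0,0,int(v[2]*.75)),(180,90,255),"pan s");
if ps is not None: print(onz(s,ps,.158))
for c,box,n in((t,(180,300,150,285),"t"),(s,(170,360,210,400),"s")):
    g,m=big(c,box,(55,90,10),(95,255,255),"green"+n)
    cs=max(cv2.findContours(m,0,2)[0],key=cv2.contourArea);q=cv2.approxPolyDP(cv2.convexHull(cs),4,True)[:,0]
    for p in q: print(p,*[onz(c,p,z)[:2].round(4) for z in(.113,.022,0)])
im=cv2.cvtColor(np.array(s["image"]),cv2.COLOR_RGB2BGR)[260:390,240:360]
cv2.imwrite("pics/crop.png",cv2.resize(im,None,fx=4.5,fy=4.5,interpolation=2))
E
```

```text
[120  12 107] [ 68 149  60] [ 15 170   3] [ 30  18 158] [ 70  89 109] [ 17 128 100]
pan [232.9 182.8] [ 200  160   65   50 1988]
pan [0.61831745 0.09184539 0.158     ]
pan s [241.5 243.2] [ 210  225   70   42 2323]
[0.62297117 0.09377856 0.158     ]
greent [238.8 215.1] [ 192  164   91  107 5306]
[196 164] [0.6631 0.1746] [0.68   0.1957] [0.6841 0.2008]
[281 170] [0.6515 0.0021] [0.6674 0.0085] [0.6712 0.0101]
[276 270] [0.4496 0.0104] [0.4483 0.0175] [0.448  0.0192]
[197 261] [0.4669 0.1689] [0.467  0.1896] [0.467  0.1946]
[192 215] [0.5594 0.1807] [0.5673 0.2024] [0.5693 0.2076]
greens [210.1 280.3] [193 259  30  48 265]
[220 259] [0.6547 0.122 ] [0.7278 0.0827] [0.7455 0.0731]
[218 306] [0.5735 0.1847] [0.6371 0.1527] [0.6525 0.145 ]
[193 273] [0.6599 0.1746] [0.7336 0.1414] [0.7514 0.1334]
```

View pics/crop.png

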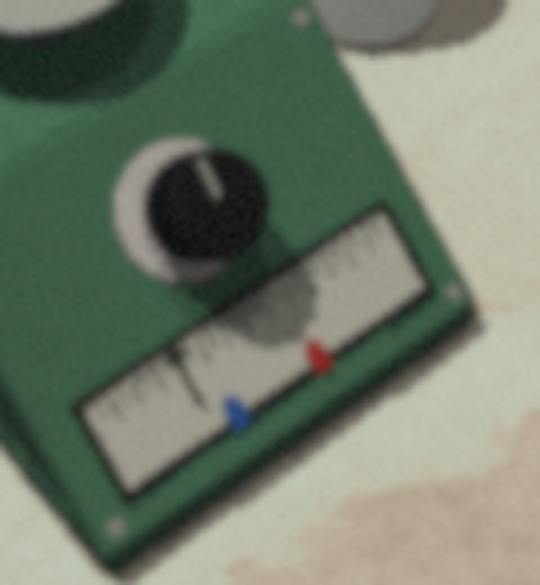

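Crop of the scene view: needle tip at crop (203,405), blue tip (235,400), red tip (315,345). Red is right of blue, so red has to move left. The weight and vials check out: distances 50.5 and 49.5 mm, vial line at -30°. Moving to a hover over the weight.

```bash
python3 -m crank '[[[353,-248,80,48,1],[353,-248,80,48,1],[353,-248,80,48,1],[353,-248,80,48,1],[353,-248,80,48,1],[353,-248,80,48,1],[353,-248,80,48,1],[353,-248,80,48,1],[353,-248,80,48,1],[353,-248,80,48,1],[353,-248,80,48,1],[353,-248,80,48,1],[353,-248,80,48,1]]]'
python3 - <<'E'
from h import *
c=snap("wrist","w1.png"); 
t=load("top0.png");s=load("scene0.png")
print("expected weight px",proj(c,[[.4506,-.2529,.05],[.4506,-.2529,.033],[.4954,-.2762,.057],[.4093,-.2257,.065]]))
H=cv2.cvtColor(np.array(t["image"]),cv2.COLOR_RGB2HSV)
m=cv2.inRange(H,(0,0,70),(180,45,255)); m[:,:180]=0;m[:,285:]=0;m[:150]=0;m[220:]=0
n,l,st,ce=cv2.connectedComponentsWithStats(m);i=l[188,233];print(st[i],ce[i],"pan",onz(t,ce[i],.158))
Hs=cv2.cvtColor(np.array(s["image"]),cv2.COLOR_RGB2HSV)
m=cv2.inRange(Hs,(0,0,120),(180,45,255)); m[:225]=0;m[285:]=0;m[:,:205]=0;m[:,285:]=0
n,l,st,ce=cv2.connectedComponentsWithStats(m);i=l[248,248];print(st[i],ce[i],"pan s",onz(s,ce[i],.158))
# slope features from scene crop, local frame by iteration on pose
cr=lambda a:(np.array(a)+.5)/4.5-.5+[240,260]
F=dict(sL=(113,527),sR=(452,291),pTL=(80,407),pBL=(127,494),pBR=(430,290),pTR=(380,207),needle=(203,405),blue=(235,400),red=(317,343),disc=(187,210))
P=np.array([.620,.092])
from scipy.optimize import least_squares
def loc(p,k):
    x,y,w=p;Rz=R.from_euler('z',w).as_matrix();o=np.array([x,y,0])
    q=onplane(s,cr(F[k]),o+Rz@[-.1,0,.022],Rz@[-.643,0,.766]);return Rz.T@(q-o)
def res(p):
    L={k:loc(p,k) for k in F};pc=p[:2]+.06*np.array([np.cos(p[2]),np.sin(p[2])])
    return np.r_[[L['sL'][0]-L['sR'][0],L['pBL'][0]-L['pBR'][0],L['pTL'][0]-L['pTR'][0],L['sL'][1]+L['sR'][1],L['pBL'][1]+L['pBR'][1],L['pTL'][1]+L['pTR'][1]],pc-P]
f=least_squares(res,[.56,.1,-.08],x_scale=[.1,.1,.1]);print(f.x,(f.fun*1e3).round(1))
for k in F: print(k,(loc(f.x,k)*1e3).round(1))
E
```

```text
time: 1.45
ee_pos: [0.4496, -0.2544, 0.1427]
eef_rot: [0.965, -0.264, 0.0, 0.0]
ft_force: [0.0, -0.2, -0.2]
width: 0.0871
grip_force: 0.0
expected weight px [[319.69837394 248.44641035]
 [319.77311051 242.13733874]
 [315.46109615 179.07507216]
 [316.40836394 319.89671274]]
[ 180  152   76   68 2834] [217.07974594 182.45589273] pan [0.61886975 0.12261542 0.158     ]
[ 205  225   80   42 1895] [243.23218997 245.3525066 ] pan s [0.61706264 0.09465024 0.158     ]
[ 0.55959661  0.09369285 -0.057218  ] [ 0.3  1.6  0.2  1.2 -1.3 -0.8 -0.5 -1.7]
sL [-98.7  82.6  23.1]
sR [-99.  -81.4  22.8]
pTL [-65.3  71.3  51.2]
pBL [-93.3  72.   27.6]
pBR [-94.9 -73.3  26.3]
pTR [-65.4 -72.1  51. ]
needle [-84.6  30.2  34.9]
blue [-88.7  18.4  31.4]
red [-88.6 -21.4  31.5]
disc [-34.6  -2.1  76.9]
```

View pics/w1.png

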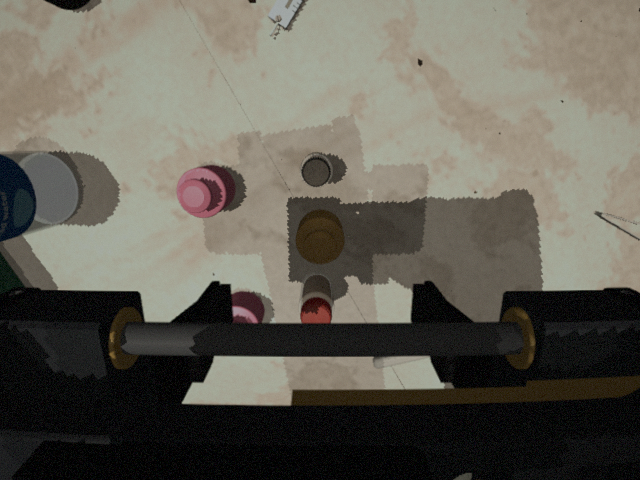

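Wrist view: weight at (320,237), black vial cap (316,170), red cap (316,312). All are about 7 px above the prediction, so I'll cross-check with the scene view.

```bash
python3 - <<'E'
from h import *
s=load("scene0.png");c=load("w1.png");t=load("top0.png")
for im,n,box,z in((s,"s",(425,465,230,275),.06),(t,"t",(380,400,280,300),.06),(c,"w",(290,340,290,330),.06)):
    H=cv2.cvtColor(np.array(im["image"]),cv2.COLOR_RGB2HSV);m=cv2.inRange(H,(0,130,50),(8,255,255))|cv2.inRange(H,(172,130,50),(180,255,255))
    q=np.zeros_like(m);u0,u1,v0,v1=box;q[v0:v1,u0:u1]=m[v0:v1,u0:u1]
    M=cv2.moments(q,True);p=(M['m10']/M['m00'],M['m01']/M['m00']);print(n,p,M['m00'],onz(im,p,z))
H=cv2.cvtColor(np.array(s["image"]),cv2.COLOR_RGB2HSV);m=cv2.inRange(H,(10,95,40),(24,255,255));q=np.zeros_like(m);q[232:266,425:452]=m[232:266,425:452]
M=cv2.moments(q,True);p=(M['m10']/M['m00'],M['m01']/M['m00']);print("weight s",p,M['m00'],onz(s,p,.025),onz(s,p,.03))
print("w",onz(c,(320,237),.035))
E
```

```text
s (449.5744680851064, 255.22340425531914) 94.0 [ 0.41062098 -0.22507992  0.06      ]
t (390.6857142857143, 289.6190476190476) 105.0 [ 0.40909114 -0.22595113  0.06      ]
w (316.09057971014494, 313.6050724637681) 552.0 [ 0.41160742 -0.22673657  0.06      ]
weight s (438.70359281437123, 248.23353293413174) 334.0 [ 0.45306409 -0.25284802  0.025     ] [ 0.45062786 -0.24872929  0.03      ]
w [ 0.45446835 -0.25540116  0.035     ]
```

```bash
python3 -m crank '[[[1,-1,40,0,1],[1,-1,80,0,1],[1,-1,110,0,1],[1,-1,125,0,1],[1,-1,136,0,1],[1,-1,136,0,1],[1,-1,136,0,1],[1,-1,136,0,-1],[1,-1,136,0,-1],[1,-1,136,0,-1],[1,-1,136,0,-1],[1,-1,136,0,-1],[1,-1,136,0,-1],[1,-1,136,0,-1],[1,-1,136,0,-1]]]' 25
```

```text
time: 3.0
ee_pos: [0.4516, -0.2529, 0.0066]
eef_rot: [0.965, -0.263, -0.0, 0.0]
ft_force: [-1.2, -2.1, 0.6]
width: 0.0368
grip_force: 25.0
```

```bash
python3 -m crank '[[[0,0,-10,0,-1],[0,0,-40,0,-1],[0,0,-80,0,-1],[0,0,-120,0,-1],[0,0,-160,0,-1],[0,0,-200,0,-1],[0,0,-235,0,-1],[0,0,-235,0,-1]]]' 25; python3 -m crank '[[[-2,-20,0,0,-1],[-5,-60,0,-4,-1],[-8,-100,0,-8,-1],[-11,-140,0,-12,-1],[-14,-180,0,-16,-1],[-17,-220,0,-20,-1],[-20,-260,0,-24,-1],[-23,-300,0,-27,-1],[-26,-340,0,-27,-1],[-28,-365,0,-27,-1],[-30,-378,0,-27,-1],[-30,-381,0,-27,-1],[-30,-381,0,-27,-1],[-30,-381,0,-27,-1]]]'
python3 - <<'E'
from h import *
snap("scene","s2.png");snap("wrist","w2.png")
E
```

```text
time: 3.8
ee_pos: [0.4536, -0.2528, 0.2468]
eef_rot: [0.965, -0.262, 0.004, 0.001]
ft_force: [1.1, 0.2, -4.3]
width: 0.037
grip_force: 25.0
time: 5.2
ee_pos: [0.6186, 0.0893, 0.2414]
eef_rot: [1.0, -0.031, -0.0, 0.001]
ft_force: [-0.4, -0.7, -5.3]
width: 0.0366
grip_force: 25.0
```

View pics/s2.png

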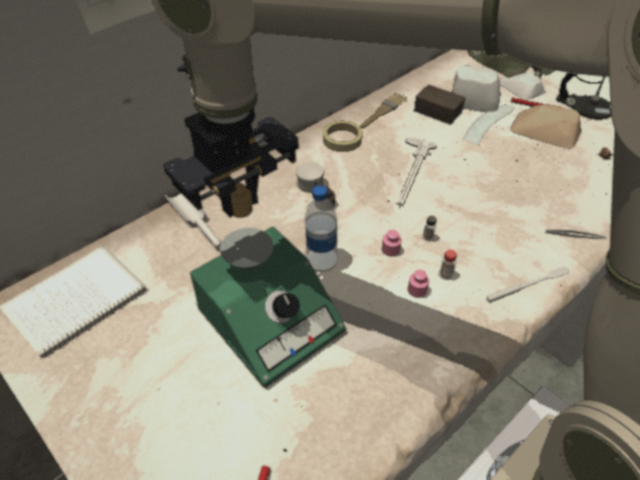

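Weight is held upright over the pan; vials and bottle undisturbed. Pan ellipse spans about (219–273, 230–266). Checking its centre.

```bash
python3 - <<'E'
from h import *
s=load("scene0.png");t=load("top0.png")
a=np.linspace(0,2*np.pi,400,endpoint=False)
P=np.array([.6195,.0903,.158])
for c,n in((s,"s"),(t,"t")):
    g=cv2.GaussianBlur(np.array(c["image"])[:,:,0].astype(np.float32),(0,0),1)  # red channel: pan vs green
    pts=[]
    for th in a:
        d=np.array([np.cos(th),np.sin(th),0]);rr=np.arange(.035,.056,.0004)
        px=proj(c,P+rr[:,None]*d);v=cv2.remap(g,px[:,0].astype(np.float32).reshape(-1,1),px[:,1].astype(np.float32).reshape(-1,1),1)[:,0]
        dv=np.gradient(v);i=np.argmin(dv)
        if 2<i<len(dv)-3 and dv[i]<-1.0: pts.append((P+rr[i]*d)[:2])
    pts=np.array(pts);q=pts
    for _ in range(5):
        A=np.c_[q*2,np.ones(len(q))];x=np.linalg.lstsq(A,(q**2).sum(1),rcond=None)[0];rad=np.sqrt(x[2]+x[:2]@x[:2])
        e=abs(np.linalg.norm(pts-x[:2],axis=1)-rad);q=pts[e<max(.0012,np.median(e)*1.5)]
    print(n,len(pts),len(q),x[:2].round(4),rad.round(4))
E
```

```text
s 249 218 [0.6112 0.0924] 0.045
t 313 306 [0.6104 0.0926] 0.0448
```

```bash
python3 -m crank '[[[-8,-3,10,0,-1],[-8,-3,30,0,-1],[-8,-3,50,0,-1],[-8,-3,62,0,-1],[-8,-3,70,0,-1],[-8,-3,74,0,-1],[-8,-3,77,0,-1],[-8,-3,80,0,-1],[-8,-3,82,0,-1],[-8,-3,84,0,-1],[-8,-3,86,0,-1],[-8,-3,88,0,-1],[-8,-3,88,0,-1],[-8,-3,88,0,-1]]]'
```

```text
time: 6.7
ee_pos: [0.6114, 0.0948, 0.1538]
eef_rot: [1.0, -0.03, 0.0, -0.0]
ft_force: [2.0, -1.1, -1.9]
width: 0.0367
grip_force: 25.0
```

```bash
python3 -m crank '[[[0,0,2,0,-1],[0,0,4,0,-1],[0,0,5,0,-1],[0,0,5,0,-1]]]'; python3 -m crank '[[[0,0,0,0,-0.05],[0,0,0,0,0.1],[0,0,0,0,0.3],[0,0,0,0,0.6],[0,0,0,0,1],[0,0,0,0,1],[0,0,0,0,1],[0,0,-10,0,1],[0,0,-30,0,1],[0,0,-60,0,1],[0,0,-90,0,1],[0,0,-120,0,1]]]'
python3 - <<'E'
from h import *
snap("scene","s3.png")
s=load("scene0.png")
cr=lambda a:(np.array(a)+.5)/4.5-.5+[240,260]
F=dict(sL=(113,527),sR=(452,291),pTL=(80,407),pBL=(127,494),pBR=(430,290),pTR=(380,207),needle=(203,405),blue=(235,400),red=(317,343),disc=(187,210))
P=np.array([.6108,.0925])
from scipy.optimize import least_squares
def loc(p,uv,h=0):
    x,y,w=p;Rz=R.from_euler('z',w).as_matrix();o=np.array([x,y,0]);n=Rz@[-.643,0,.766]
    return Rz.T@(onplane(s,uv,o+Rz@[-.1,0,.022]+h*n,n)-o)
def res(p):
    L={k:loc(p,cr(F[k])) for k in F};pc=p[:2]+.06*np.array([np.cos(p[2]),np.sin(p[2])])
    return np.r_[[L['sL'][0]-L['sR'][0],L['pBL'][0]-L['pBR'][0],L['pTL'][0]-L['pTR'][0],L['sL'][1]+L['sR'][1],L['pBL'][1]+L['pBR'][1],L['pTL'][1]+L['pTR'][1]],pc-P]
f=least_squares(res,[.56,.1,-.08],x_scale=[.1,.1,.1]);print(f.x,(f.fun*1e3).round(1))
for k in F: print(k,(loc(f.x,cr(F[k]))*1e3).round(1))
print("knob top face",(loc(f.x,cr((208,204)),.042)*1e3).round(1))
np.save("bal.npy",f.x)
E
```

```text
time: 7.1
ee_pos: [0.6113, 0.0947, 0.1486]
eef_rot: [1.0, -0.03, 0.0, -0.0]
ft_force: [2.2, -1.4, 0.2]
width: 0.0366
grip_force: 25.0
time: 8.3
ee_pos: [0.6109, 0.0949, 0.2707]
eef_rot: [1.0, -0.03, 0.0, -0.0]
ft_force: [0.3, -0.1, 0.3]
width: 0.087
grip_force: 0.0
[ 0.55076406  0.09572108 -0.06231103] [-0.3  1.1 -0.3  1.3 -1.2 -0.4 -0.2 -0.5]
sL [-92.8  82.   28.1]
sR [-92.5 -80.7  28.3]
pTL [-59.5  70.9  56. ]
pBL [-87.4  71.6  32.6]
pBR [-88.4 -72.8  31.7]
pTR [-59.1 -71.3  56.3]
needle [-78.6  30.1  40. ]
blue [-82.6  18.3  36.6]
red [-82.4 -21.2  36.8]
disc [-28.8  -1.7  81.8]
knob top face [-53.2   4.9 116.1]
```

View pics/s3.png

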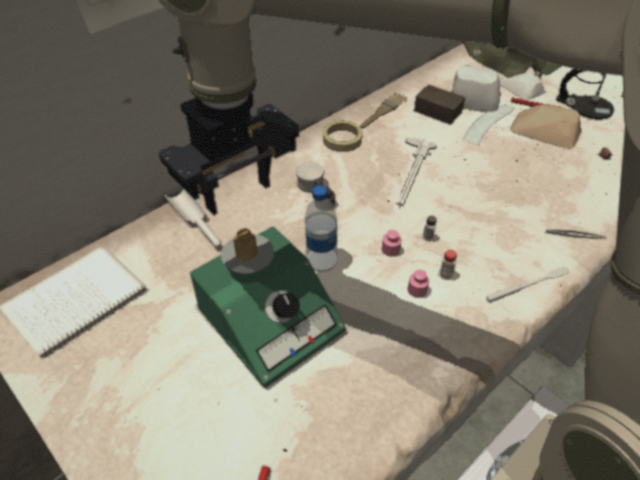

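Weight stands upright at the pan's middle (246,243); vials and bottle are untouched. Locating the knob top from both views.

```bash
python3 - <<'E'
from h import *
p=np.load("bal.npy");Rz=R.from_euler('z',p[2]).as_matrix();o=np.array([p[0],p[1],0]);n=Rz@[-.643,0,.766]
s=load("scene0.png");t=load("top0.png")
for c,nm,seed,box in((s,"s",(284,306),(262,306,284,325)),(t,"t",(235,242),(215,255,225,262))):
    V=np.array(c["image"]).max(2).astype(np.uint8)
    for th in (15,25,35,45):
        m=(V<th).astype(np.uint8);q=np.zeros_like(m);u0,u1,v0,v1=box;q[v0:v1,u0:u1]=m[v0:v1,u0:u1]
        k,l,st,ce=cv2.connectedComponentsWithStats(q)
        if k<2: continue
        i=1+np.argmax(st[1:,4])
        print(nm,th,ce[i].round(1),st[i],[(Rz.T@(onplane(c,ce[i],o+Rz@[-.1,0,.022]+h*n,n)-o)*1e3).round(1) for h in(.027,.036,.042)])
a=np.linspace(0,6.28,60);u=Rz@[.766,0,.643];v=Rz@[0,1,0]
C=o+Rz@[-.028,0,.022+.072*.839]+.042*n
for c in(s,t):
    q=proj(c,C+.02*(np.cos(a)[:,None]*u+np.sin(a)[:,None]*v));print("pred top rim box",q.min(0),q.max(0))
E
```

```text
s 25 [279.  310.5] [274 301  13  16  64] [array([-46.4,  14.5, 102.2]), array([-51.2,  17.5, 109.9]), array([-54.5,  19.6, 115.1])]
s 35 [285.9 306.7] [274 295  25  22 393] [array([-47.1,   0.9, 101.7]), array([-51.9,   4.1, 109.4]), array([-55.1,   6.3, 114.5])]
s 45 [287.2 308. ] [273 294  33  31 505] [array([-49.4,   0. ,  99.8]), array([-54.2,   3.2, 107.5]), array([-57.4,   5.4, 112.6])]
t 15 [234.2 243.7] [220 233  31  21 381] [array([-48.4,  -2. , 100.6]), array([-48.6,  -3.9, 112.1]), array([-48.8,  -5.1, 119.8])]
t 25 [234.7 244.1] [215 232  40  23 494] [array([-49.2,  -3. ,  99.9]), array([-49.4,  -4.8, 111.4]), array([-49.6,  -6. , 119.1])]
t 35 [235.  244.6] [215 232  40  24 610] [array([-50.1,  -3.5,  99.1]), array([-50.4,  -5.3, 110.7]), array([-50.6,  -6.5, 118.3])]
t 45 [235.2 241.6] [ 215  225   40   34 1003] [array([-44.1,  -4.3, 104.2]), array([-44.5,  -6.1, 115.6]), array([-44.7,  -7.3, 123.3])]
pred top rim box [277.37874169 292.4344338 ] [300.27079852 317.05195178]
pred top rim box [221.9241332  238.74100606] [241.82903914 254.42385058]
```

```bash
python3 -m crank '[[[-40,3,0,0,0.3],[-80,3,0,0,0.3],[-106,3,0,0,0.3],[-106,3,40,0,0.3],[-106,3,80,6,0.3],[-106,3,110,12,0.3],[-106,3,135,18,0.3],[-106,3,155,25,0.3],[-106,3,168,25,0.3],[-106,3,175,25,0.3],[-106,3,175,25,0.3]]]' 12
python3 -m crank '[[[0,0,0,0,-0.2],[0,0,0,0,-1],[0,0,0,0,-1],[0,0,0,0,-1],[0,0,0,0,-1],[0,0,0,0,-1]]]' 12
python3 - <<'E'
from h import *
snap("scene","s4.png");snap("wrist","w4.png");print(r.read_state()["joint_positions"])
E
```

```text
time: 9.45
ee_pos: [0.5049, 0.0981, 0.0934]
eef_rot: [0.97, -0.244, -0.0, 0.0]
ft_force: [-0.1, -0.3, -0.2]
width: 0.0567
grip_force: 0.0
time: 10.05
ee_pos: [0.5059, 0.0987, 0.0944]
eef_rot: [0.969, -0.245, 0.001, -0.001]
ft_force: [1.7, 2.3, 6.2]
width: 0.0438
grip_force: 12.0
[ 0.21896728  0.25558162 -0.5589724   1.87647159  0.15520265  1.05018878
 -2.4691225 ]
```

View pics/s4.png

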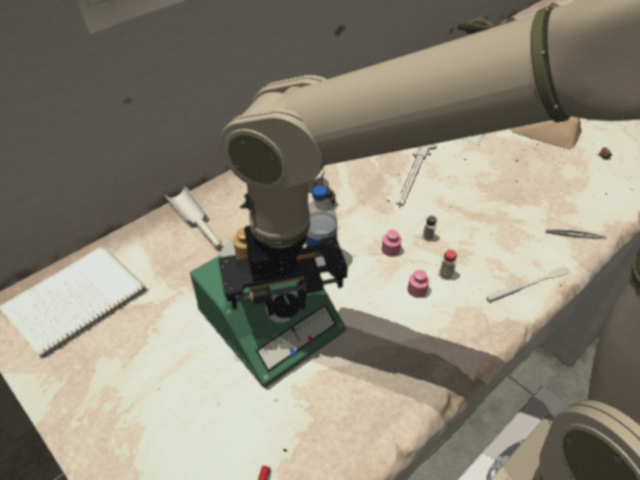

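Gripper is on the knob, weight still on pan, needle near (294,330), red pointer (310,338). First stroke.

```bash
cat > meas.py <<'E'
from h import *
def meas(c,show=None):
    p=np.load("bal.npy");Rz=R.from_euler('z',p[2]).as_matrix();o=np.array([p[0],p[1],0]);n=Rz@[-.643,0,.766];u=Rz@[.766,0,.643];v=Rz@[0,1,0]
    # rectified scale: rows along slope (down), columns along -y (left->right as seen), 4 px/mm
    A=o+Rz@[-.1,0,.022]; S=4; W,Hh=150,50
    Y,X=np.mgrid[0:Hh*S,0:W*S]; y=(W/2-X/S)/1e3; d=(Hh+4-Y/S)/1e3
    P=A+d.reshape(-1,1)*u+y.reshape(-1,1)*v; q=proj(c,P).astype(np.float32)
    im=cv2.remap(np.array(c["image"]),q[:,0].reshape(Y.shape),q[:,1].reshape(Y.shape),cv2.INTER_CUBIC)
    if show: cv2.imwrite("pics/"+show,cv2.cvtColor(im,cv2.COLOR_RGB2BGR))
    f=im.astype(float); out={}
    for k,m in(("red",(f[...,0]>1.6*f[...,1])&(f[...,0]>60)),("blue",(f[...,2]>1.4*f[...,0])&(f[...,2]>60))):
        N,l,st,ce=cv2.connectedComponentsWithStats(m.astype(np.uint8))
        if N>1:
            i=1+np.argmax(st[1:,4]); ys,xs=np.where(l==i); out[k]=(round(W/2-ce[i][0]/S,1),round(Hh+4-ce[i][1]/S,1),int(st[i,4]), round(W/2-xs[ys<np.percentile(ys,30)].mean()/S,1))
    return out,im
E
python3 -m crank '[[[0,0,0,-3,-1],[0,0,0,-9,-1],[0,0,0,-15,-1],[0,0,0,-21,-1],[0,0,0,-27,-1],[0,0,0,-33,-1],[0,0,0,-39,-1],[0,0,0,-45,-1],[0,0,0,-50,-1],[0,0,0,-50,-1]]]' 12
python3 - <<'E'
from meas import *
for f in("scene0.png","s3.png","s4.png"): print(f,meas(load(f))[0])
c=snap("scene","s5.png");print(meas(c,"rect5.png")[0])
_,a=meas(load("scene0.png"));_,b=meas(load("s3.png"));_,d=meas(c)
cv2.imwrite("pics/rect.png",cv2.cvtColor(np.vstack([a,b,d]),cv2.COLOR_RGB2BGR))
E
```

```text
time: 11.15
ee_pos: [0.5051, 0.0997, 0.0935]
eef_rot: [0.982, 0.189, 0.001, -0.001]
ft_force: [1.9, 8.6, -0.7]
width: 0.0441
grip_force: 12.0
scene0.png {'red': (np.float64(-18.8), np.float64(17.4), 1266, np.float64(-18.7)), 'blue': (np.float64(20.4), np.float64(16.3), 1643, np.float64(20.3))}
s3.png {'red': (np.float64(-18.9), np.float64(17.4), 1275, np.float64(-18.7)), 'blue': (np.float64(20.3), np.float64(16.2), 1673, np.float64(20.3))}
s4.png {'red': (np.float64(-18.8), np.float64(18.0), 1036, np.float64(-18.6)), 'blue': (np.float64(20.1), np.float64(16.7), 1780, np.float64(19.9))}
{'red': (np.float64(-12.2), np.float64(17.9), 1019, np.float64(-12.0)), 'blue': (np.float64(26.9), np.float64(16.8), 1399, np.float64(27.2))}
```

View pics/rect.png

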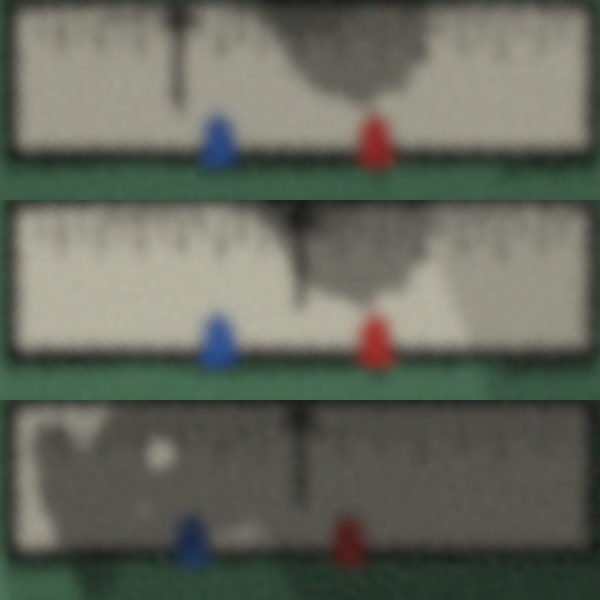

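Rectified scale (4 px/mm): needle tip moved from column 178 to 300 (y=0). The red tip went from 375 to 348 with one stroke (6.6 mm), leaving 12 mm. Second stroke.

```bash
python3 -m crank '[[[0,0,0,0,0.3],[0,0,0,0,0.3],[0,0,0,8,0.3],[0,0,0,16,0.3],[0,0,0,24,0.3],[0,0,0,32,0.3],[0,0,0,40,0.3],[0,0,0,48,0.3],[0,0,0,50,0.3],[0,0,0,50,0.3],[0,0,0,50,-1],[0,0,0,50,-1],[0,0,0,50,-1],[0,0,0,50,-1],[0,0,0,50,-1]]]' 12
python3 -m crank '[[[0,0,0,-3,-1],[0,0,0,-9,-1],[0,0,0,-15,-1],[0,0,0,-21,-1],[0,0,0,-27,-1],[0,0,0,-33,-1],[0,0,0,-39,-1],[0,0,0,-45,-1],[0,0,0,-50,-1],[0,0,0,-50,-1]]]' 12
python3 - <<'E'
from meas import *
c=snap("scene","s6.png");print(meas(c)[0])
E
```

```text
time: 12.7
ee_pos: [0.5054, 0.0989, 0.0935]
eef_rot: [0.97, -0.245, 0.0, -0.001]
ft_force: [3.7, 3.4, -4.4]
width: 0.0439
grip_force: 12.0
time: 13.7
ee_pos: [0.5053, 0.0997, 0.0937]
eef_rot: [0.982, 0.189, 0.001, -0.001]
ft_force: [1.5, 7.3, -2.7]
width: 0.0439
grip_force: 12.0
{'red': (np.float64(-5.5), np.float64(18.2), 1004, np.float64(-5.4)), 'blue': (np.float64(33.7), np.float64(16.9), 1425, np.float64(33.7))}
```

```bash
cat >> meas.py <<'E'
def needle(im):
    g=im[66:100,230:370].astype(float).mean(2); prof=g.mean(0); prof=prof-cv2.GaussianBlur(prof.reshape(1,-1),(0,0),15)[0]
    i=int(np.argmin(prof)); w=np.clip(-prof[i-6:i+7],0,None); return 75-(230+(w*np.arange(i-6,i+7)).sum()/w.sum())/4
E
python3 -m crank '[[[0,0,0,0,0.3],[0,0,0,0,0.3],[0,0,0,8,0.3],[0,0,0,16,0.3],[0,0,0,24,0.3],[0,0,0,32,0.3],[0,0,0,40,0.3],[0,0,0,48,0.3],[0,0,0,50,0.3],[0,0,0,50,0.3],[0,0,0,50,-1],[0,0,0,50,-1],[0,0,0,50,-1],[0,0,0,50,-1],[0,0,0,50,-1]]]' 12
python3 -m crank '[[[0,0,0,-3,-1],[0,0,0,-9,-1],[0,0,0,-15,-1],[0,0,0,-21,-1],[0,0,0,-27,-1],[0,0,0,-33,-1],[0,0,0,-36,-1],[0,0,0,-36,-1]]]' 12
python3 - <<'E'
from meas import *
for f in("s5.png","s6.png"):print(needle(meas(load(f))[1]))
c=snap("scene","s7.png");o,im=meas(c);print(o,needle(im))
E
```

```text
time: 15.25
ee_pos: [0.5055, 0.0988, 0.0936]
eef_rot: [0.97, -0.245, 0.0, -0.001]
ft_force: [3.7, 5.0, -4.1]
width: 0.0443
grip_force: 12.0
time: 16.05
ee_pos: [0.5056, 0.0995, 0.0937]
eef_rot: [0.998, 0.068, 0.001, -0.001]
ft_force: [4.6, 7.4, -5.4]
width: 0.0412
grip_force: 12.3
-0.013738495280719576
-0.01814136080159301
{'red': (np.float64(-0.8), np.float64(18.2), 1012, np.float64(-0.9)), 'blue': (np.float64(38.5), np.float64(17.0), 1469, np.float64(38.6))} -0.0275758569803628
```

```bash
python3 -m crank '[[[0,0,0,-3,-1],[0,0,0,-6,-1],[0,0,0,-6,-1]]]' 12
python3 - <<'E'
from meas import *
c=snap("scene","s8.png");o,im=meas(c);print(o,needle(im))
E
python3 -m crank '[[[0,0,0,0,-0.05],[0,0,0,0,0.1],[0,0,0,0,0.3],[0,0,0,0,0.3],[0,0,0,0,0.3],[0,0,-20,0,0.3],[0,0,-60,0,0.3],[0,0,-100,0,0.3],[-40,0,-120,0,0.3],[-40,0,-150,0,0.3],[-40,0,-150,0,0.3]]]'
python3 - <<'E'
from meas import *
c=snap("scene","s9.png");o,im=meas(c);print(o,needle(im))
t=snap("top","t9.png");o,im2=meas(t);print(o);
o3,im3=meas(load("top0.png"));print(o3)
cv2.imwrite("pics/rect9.png",cv2.cvtColor(np.vstack([im,im2,im3]),cv2.COLOR_RGB2BGR))
E
```

```text
time: 16.4
ee_pos: [0.5053, 0.0995, 0.0938]
eef_rot: [0.993, 0.12, 0.001, -0.001]
ft_force: [2.1, 7.4, -2.8]
width: 0.0423
grip_force: 12.0
{'red': (np.float64(-0.1), np.float64(18.2), 1004, np.float64(-0.0)), 'blue': (np.float64(39.3), np.float64(16.9), 1481, np.float64(39.0))} 0.009717247774560178
time: 17.55
ee_pos: [0.4671, 0.0886, 0.2471]
eef_rot: [0.993, 0.118, 0.003, 0.001]
ft_force: [1.4, -0.1, -0.2]
width: 0.0566
grip_force: 0.0
{'red': (np.float64(-0.0), np.float64(17.4), 1282, np.float64(0.1)), 'blue': (np.float64(39.4), np.float64(16.4), 1591, np.float64(39.3))} -0.3035317396750372
{'red': (np.float64(3.4), np.float64(17.7), 282, np.float64(3.8))}
{'red': (np.float64(-17.2), np.float64(17.1), 1132, np.float64(-16.9))}
```

View pics/rect9.png

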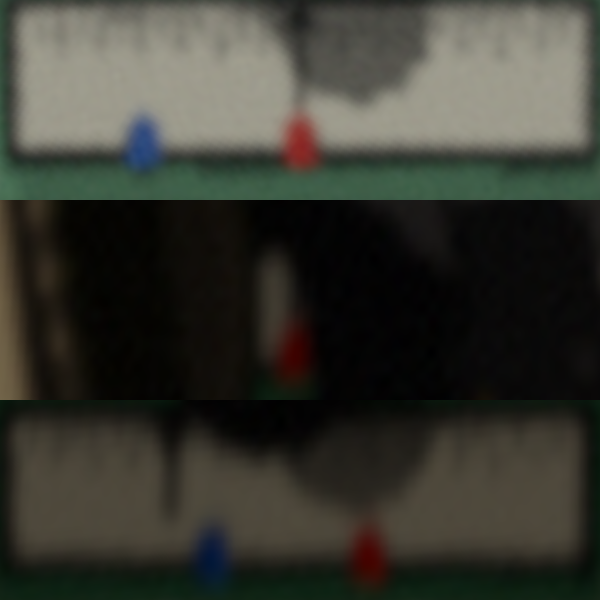

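The red tip (column 300) sits right under the needle tip (column 300). The top view before the move agrees on spacing within 0.4 mm. One last overall look.

View pics/s9.png

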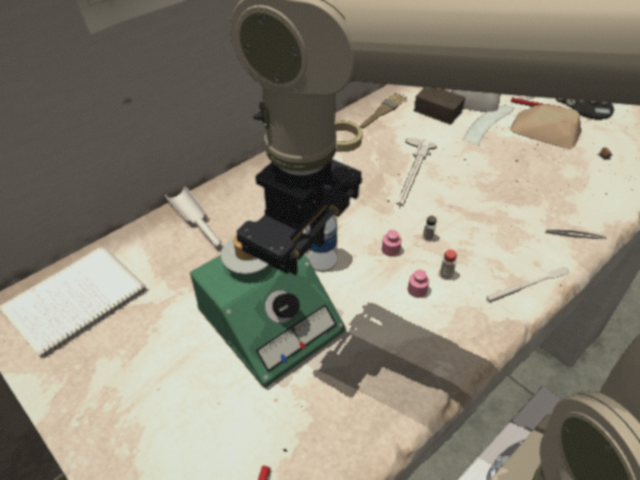

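The weight is on the pan (242,245), the vials and bottle are standing, the arm is clear, and the red tip at (301,345) is under the needle. Handing in.

```bash
python3 -c "
from bench import r
print(r.close_job())"
```

```text
the job is handed in; nothing more can be done
None
```

The job is handed in: the check weight stands upright about 2 mm from the pan's centre, the red pointer's tip is within about 0.5 mm of the needle's tip, the vials and bottle still stand where they were, and the robot is touching nothing.

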